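# Draw the dryer sash down with the hook pole

## Task

Take the hook pole by its orange grip from its cradle, hook it through the yellow ring on the dryer's raised sash and with it pull the sash down until it is fully home on the sill; there keep pulling steadily with about 9 N for a good second to set its seal. Never pull with more than 15 N, and do not touch the dryer with the gripper or arm. Then unhook the pole and lay it back in its cradle, the way round it was, and leave everything else where it is.

Things in the scene. Friction and masses are not known exactly. Their poses are not given: they have to be found in the camera images.
- pole_grip (a point): Centre of the orange grip of the hook pole (loose, 0.22 kg). x points along the pole to the hook, z is up as it lies. Grip 70 long (x) x 18 wide (y) x 26 mm high, to be pinched firmly across its width from above. From each end of it a 9 x 9 mm square steel rod runs along x; the rear one ends 117 mm from this point in a 20 mm orange ball, the front one 85 mm from it in the hook.
- pole_hook (a point): Front end of the rod's centre line, 85 mm ahead (+x) of pole_grip, same axes. Here the rod is bent down into a round finger 8 mm thick whose end lies 14.5 mm below (-z) this point; its foremost surface is 6 mm ahead of this point, its rear surface about 4 mm behind.
- ring (a point): Centre of the yellow ring on the sash's front. It stands upright, parallel to the sash: 26 mm inner diameter, of 6 mm round bar. x goes level through the ring into the dryer (the hook enters along +x), z up. It stands 45 mm before the sash's face, held by an 8 mm stem from its top back to the sash. It moves down with the sash and must not be loaded with more than 15 N.
- sash (a joint): How far (m) the clear sliding sash of the dryer is drawn straight down from fully raised: 0 raised, 0.120 fully home on a hard stop at the sill. It starts at 0 to 0.03. It slides with friction, stays where it is left and needs some 3 to 5 N downward to move. 236 mm wide, 136 mm high; the ring's centre is 110 mm above its lower edge.
- dryer: White bench-top sample dryer, 240 deep (x), 320 wide (y), 360 mm high, fixed to the table. Origin at the centre of its underside; its front, with the sash, faces its own -x, 120 mm from the origin; the ring stands 179 mm from the origin. Aluminium sash guides stand 22 mm out from the front, 120 to 146 mm either side of the middle.
- cradle_seat (a point): Where pole_grip lies when the pole rests in its grey cradle, fixed to the table; x along the cradle (hook end towards +x), z up; 44.5 mm above the table. Two forks 12 mm thick stand 60 mm ahead and 85 mm behind along x, with slots 14 mm wide for the rods; slot floor 40 mm above the table, sides flaring out to about 40 mm wide between 52 and 70 mm up. Base plate 180 x 60 x 8 mm.
- jar_amber: Bystander: amber glass jar with a white cap, 60 mm across, 90 mm tall. Origin at its underside.
- jar_green: Bystander: green glass jar with a black cap, 56 mm across, 80 mm tall. Origin at its underside.
- sample_cup: Bystander: small steel bowl, 70 mm across, 60 mm tall. Origin at its underside.
- scoop: Bystander: blue long-handled spoon lying on the table. Origin at its underside.
- brush: Bystander: wooden-handled brush lying on the table. Origin at its underside.
- meter: Bystander: grey hand-held moisture meter, 120 x 60 x 28 mm, lying flat. Origin at its underside.
Things that resemble listed ones, but are neither listed nor needed, are in the scene too. Leave any black, pink or purple look-alike of the part that bears cradle_seat alone.

How it is judged:
By the outcome, as a careful person would: the job done as asked, in the order asked, and still so for the second after the job is handed in, with the robot touching nothing.
It also fails if it takes over 64 s, if anything falls off the work surface, if the arm or the gripper's body presses on something with over 40 N, if the wrist force passes 120 N, or if a joint passes its speed limit or range.

## Robot

A 7-joint arm with a two-finger parallel gripper is mounted at the origin on the work surface. World frame = base frame: x ahead of the robot, y to its left, z up, the work surface at z = 0. Lengths are in m, angles in rad, forces in N, time in s.
With the tool pointing down it reaches from about 0.4 to 0.9 m from the base axis. Payload 5.5 kg.
Tool frame: the origin (TCP) lies midway between the tips of the shut fingers; the grasp point (between the pads) lies 19 mm behind it (arm.tcp_to_grasp is the z of the grasp point in the tool frame, in m); z points along the fingers, y is the direction in which the jaws open and shut (so a half turn about z gives the same grasp; the last joint's range is limited). The gripper opens to 92 mm and grips with 3 to 60 N. Pads are 19 mm wide; open, the fingers measure 130 mm over their backs; the gripper's body (75 mm by 190 mm) begins 47 mm behind the grasp point.
Start: joints at [1.492, 0.501, -0.427, 1.55, 0.221, 1.138, -0.21], TCP at [0.218, -0.612, 0.227] pointing down, gripper open.
Joint ranges: [-2.88, 2.88], [-0.31, 2.03], [-1.54, 1.56], [0.2, 2.42], [-1.41, 4.55], [0.19, 2.02], [-2.57, 2.57]. Speed limits (rad/s): [2.57, 2.57, 3.14, 3.14, 3.14, 3.14, 3.14].

## Interface

Orientations are given as a unit quaternion [x, y, z, w].
In Python, from rig import telemetry, optics, workorder, arm gives the robot as it stands.
- The arm moves only by the tool step_arm, never from a script. Its arguments are lists of equal length, an entry for each row: "translation": the shift along the tool's x, y, z in mm, a list of three; "spin": the turn about the tool's z in rad. A call has 1 to 8 rows; each row is the pose to reach, as a shift and turn from the pose commanded when the call began, along the tool's axes at that moment; what a row does not reach only later rows make up. A row lasts 1/8 s, in which the tool goes at most 62.5 mm and 10.7 degrees, less where a joint would pass 70% of its speed; a pose out of reach is approached as far as the arm can. A call with a gripper value outside its range is refused whole. "claw" is the opening, from 0 (shut) to 1 (fully open), set as the call begins (left out, the last holds). The fingers move at their own pace and stop on an object; "grip_force" is the grip in N (left out, the last holds). Time passes only in rows, so rows that repeat a pose let the fingers close. It gives the time, the measured TCP pose, the force and the opening at its end, in the units of the state.
- telemetry.read_state(): the state, without advancing time (a new reading comes with each control period).
- optics.read_camera(name): name is "scene" or "top" or "wrist"; returns a dict with "pixels" (384x512x3 uint8, red, green, blue), "z_map" (384x512 float32, m along the optical axis (not along the pixel's ray), 0 where there is no reading), "mtx" (3x3 intrinsics, pixels), "R" (3x3) and "t" (3): a world point X has camera coordinates R X + t; the wrist camera has in their place "T_tool_cam" (4x4, takes a point from camera to tool coordinates, whose origin is the TCP and whose axes are the flange's). Camera axes: x right, y down, z forward; pixel columns grow to the right and rows downward; lengths in m; the calibration is good to about 2 mm. A picture is of the moment at which its call begins: read the wrist's pose just before it.
- workorder.sign_off(): hands the job in, once; it reports no verdict.
The state is a dict: "clock": time; "qpos": joint angles; "qd": joint speeds; "tau": joint torques, N m; "tool_pos": TCP position; "tcp_rot": TCP orientation; "force": force on the tool from outside, world axes, zero at the start; "moment": the same for the moment, N m; "gripper_width": opening from 0.0 (shut) to 1.0 (fully open).
Only numpy, scipy, OpenCV 4.12 (cv2) and the standard library are available. Lean on these libraries where they do the work, as an engineer would, in place of code of your own. Each camera call takes 0.05 s, during which the arm holds its last target.

## Working session

There is one attempt and no reset: what is moved stays moved. The work goes in short steps, Python scripts to look and compute and a tool call to move; the robot and the scene stay as the last step left them, time stands still between calls to the robot, and variables do not carry over. Pictures are saved under pics/ and viewed, and the job is handed in when it is done.

Besides the shell and the picture viewer there is one more tool, called as name(argument=value, ...), one argument or row to a line, values as JSON. step_arm: Moves the arm, as the interface text tells. Its arguments: {"type":"object","properties":{"translation":{"type":"array","items":{"type":"array","items":{"type":"number"}}},"spin":{"type":"array","items":{"type":"number"}},"claw":{"type":"number"},"grip_force":{"type":"number"}},"required":["translation","spin"]}

```bash
ls; mkdir -p pics
cat > h.py <<'E'
from rig import telemetry, optics, workorder, arm
import numpy as np, cv2
from scipy.spatial.transform import Rotation as Rn
E
python3 - <<'E'
from h import *
s=telemetry.read_state()
for k,v in s.items(): print(k,np.round(v,3))
print(arm.tcp_to_grasp, [a for a in dir(arm) if a[0]!='_'])
for n in ["scene","top","wrist"]:
    c=optics.read_camera(n); np.savez(f"{n}0.npz",**c)
    cv2.imwrite(f"pics/{n}0.png",c["pixels"][:,:,::-1])
    print(n,c["mtx"].round(1).tolist())
    if n!="wrist": print((-c["R"].T@c["t"]).round(3))
E
```

```text
pics
clock 0.0
qpos [ 1.492  0.502 -0.427  1.551  0.221  1.138 -0.21 ]
qd [-0.001  0.001  0.001  0.002 -0.002 -0.    -0.001]
tau [-0.0000e+00 -5.6659e+01 -5.8160e+00 -2.7911e+01 -6.9000e-02  3.1000e-02
  0.0000e+00]
tool_pos [ 0.218 -0.612  0.226]
tcp_rot [ 0.985  0.17  -0.    -0.001]
force [ 0.759  0.615 -0.191]
moment [-0.045  0.063 -0.026]
gripper_width 0.999
-0.0188 ['IKError', 'tcp_to_grasp']
scene [[474.3, 0.0, 260.6], [0.0, 474.3, 197.0], [0.0, 0.0, 1.0]]
[ 1.334 -0.611  1.188]
top [[432.6, 0.0, 246.3], [0.0, 432.6, 192.9], [0.0, 0.0, 1.0]]
[ 0.438 -0.026  1.829]
wrist [[283.5, 0.0, 258.0], [0.0, 283.5, 190.8], [0.0, 0.0, 1.0]]
```

View pics/scene0.png

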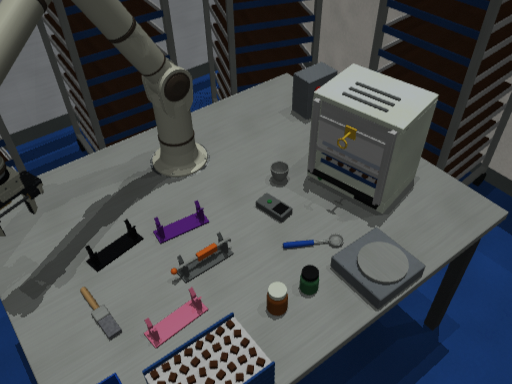

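View pics/top0.png

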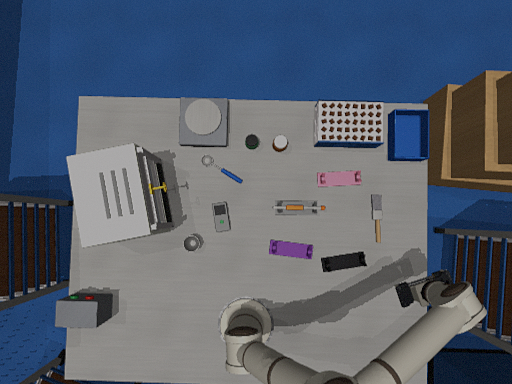

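View pics/wrist0.png

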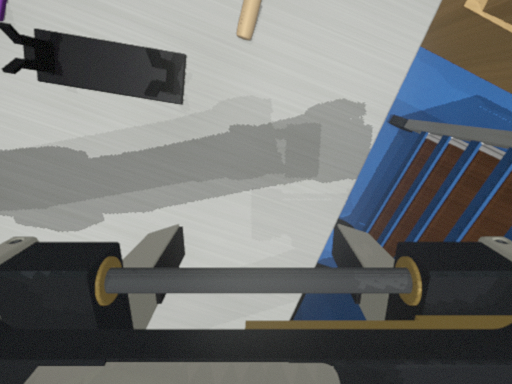

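Top view: the pole's orange grip is at about (296,208) in a grey cradle, with its ball at (323,208) and its hook end near (277,208). Cradle look-alikes are purple (291,249), black (344,262) and pink (339,179). The dryer is at (120,195), with the yellow ring at about (155,188). By the description I choose the grey cradle, and I'll check it in a close crop.

```bash
cat >> h.py <<'E'
def world(c,u,v,z=None):
    K=c["mtx"]; 
    return c["R"].T@(z*np.linalg.inv(K)@np.array([u,v,1.])-c["t"])
def cloud(c):
    K=c["mtx"]; Z=c["z_map"]; v,u=np.mgrid[:Z.shape[0],:Z.shape[1]]
    P=np.stack([(u-K[0,2])/K[0,0]*Z,(v-K[1,2])/K[1,1]*Z,Z],-1)
    return (P-c["t"])@c["R"]
def ray(c,uv):
    d=c["R"].T@np.linalg.inv(c["mtx"])@np.array([uv[0],uv[1],1.]); return -c["R"].T@c["t"], d/np.linalg.norm(d)
def tri(c1,p1,c2,p2):
    a,d=ray(c1,p1);b,e=ray(c2,p2)
    s=np.linalg.lstsq(np.stack([d,-e],1),b-a,rcond=None)[0]
    x,y=a+s[0]*d,b+s[1]*e
    return (x+y)/2,np.linalg.norm(x-y)
def plane(c,uv,z):
    a,d=ray(c,uv); return a+d*(z-a[2])/d[2]
E
python3 - <<'E'
from h import *
T=dict(np.load("top0.npz"));S=dict(np.load("scene0.npz"))
for n,c,b in [("top",T,(255,190,345,230)),("scene",S,(160,225,245,290))]:
    hsv=cv2.cvtColor(c["pixels"],cv2.COLOR_RGB2HSV)
    W=cloud(c)
    for col,lo,hi in [("orange",(5,150,120),(20,255,255)),("yellow",(21,130,100),(35,255,255))]:
        m=cv2.inRange(hsv,lo,hi)
        nn,l,st,ce=cv2.connectedComponentsWithStats(m)
        for i in range(1,nn):
            if st[i,4]>6: print(n,col,st[i].tolist(),ce[i].round(1), np.median(W[l==i],0).round(3), W[l==i].min(0).round(3),W[l==i].max(0).round(3))
    x0,y0,x1,y1=b
    cv2.imwrite(f"pics/{n}crop.png",cv2.resize(c["pixels"][y0:y1,x0:x1,::-1],None,fx=8,fy=8,interpolation=cv2.INTER_CUBIC))
c=T["pixels"][130:260,60:200,::-1]; cv2.imwrite("pics/dry.png",cv2.resize(c,None,fx=4,fy=4,interpolation=cv2.INTER_CUBIC))
c=S["pixels"][60:210,290:440,::-1]; cv2.imwrite("pics/dry2.png",cv2.resize(c,None,fx=4,fy=4,interpolation=cv2.INTER_CUBIC))
E
```

```text
top orange [286, 205, 17, 5, 75] [293.8 207.2] [ 0.491 -0.183  0.058] [ 0.483 -0.22   0.046] [ 0.501 -0.155  0.066]
top orange [321, 206, 4, 4, 15] [322.4 207.4] [ 0.495 -0.305  0.052] [ 0.487 -0.31  -0.001] [ 0.5   -0.297  0.059]
top yellow [149, 182, 18, 12, 69] [157.4 187.5] [0.543 0.33  0.287] [0.52  0.299 0.048] [0.562 0.364 0.307]
scene orange [196, 243, 21, 14, 99] [205.9 249.5] [ 0.49  -0.187  0.056] [ 0.437 -0.221 -0.002] [ 0.5   -0.13   0.062]
scene orange [171, 268, 5, 5, 20] [173.  270.1] [ 0.493 -0.305  0.051] [ 0.447 -0.311 -0.001] [ 0.5   -0.285  0.056]
scene yellow [346, 125, 11, 6, 27] [351.1 127.4] [0.535 0.35  0.298] [0.509 0.342 0.286] [0.557 0.37  0.303]
scene yellow [340, 132, 11, 12, 37] [345.4 136.7] [0.542 0.324 0.282] [0.503 0.296 0.242] [0.558 0.346 0.289]
```

View pics/topcrop.png

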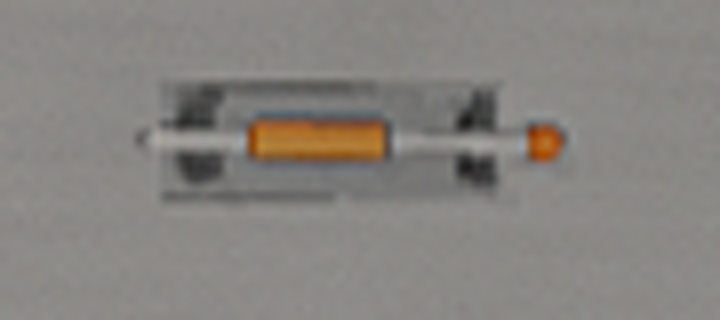

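View pics/scenecrop.png

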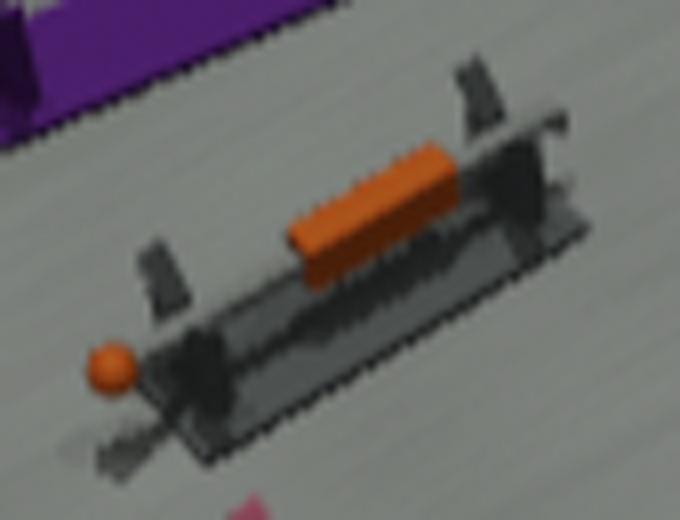

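View pics/dry.png

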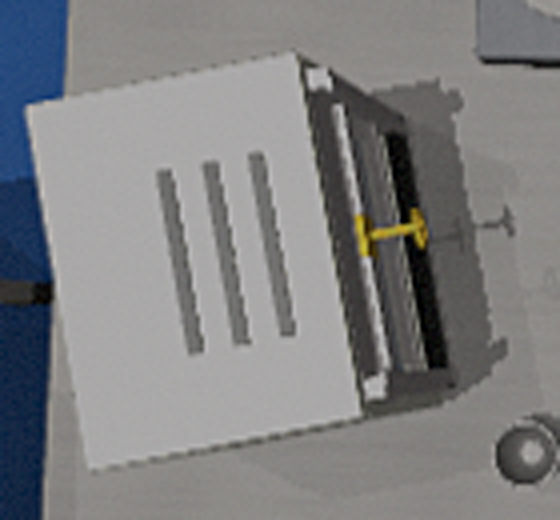

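View pics/dry2.png

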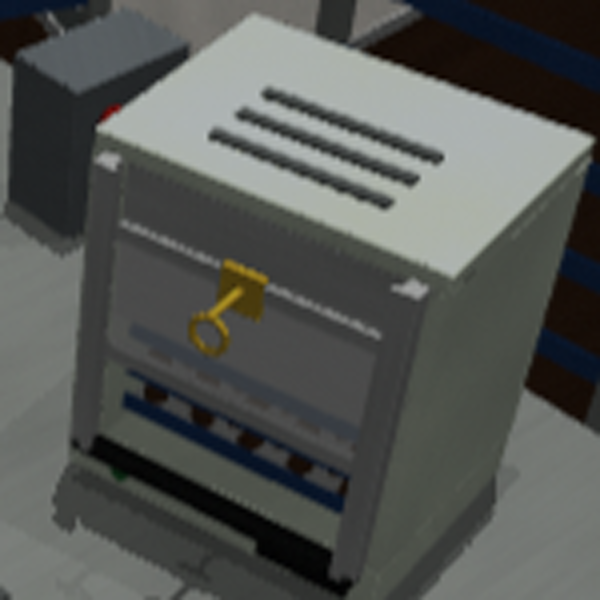

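Crops confirm it: the pole lies in the grey cradle, hook towards the dryer (+y) and ball towards −y. The ring hangs on its stem in front of the sash near (345,137) in the scene view. Next I compute the poses and the first approach.

Run:
```python
from h import *
T=dict(np.load("top0.npz"));S=dict(np.load("scene0.npz"));w=np.load("wrist0.npz")
print(w["T_tool_cam"].round(4).tolist())
g=plane(T,(294.2,207.2),0.0575);b=plane(T,(322.4,207.4),0.0445)
print("top",g,b,np.degrees(np.arctan2(*(g-b)[[1,0]])))
g2,e=tri(T,(294.2,207.2),S,(205.9,248.5));b2,e2=tri(T,(322.4,207.4),S,(173,270.1))
print(g2,e,b2,e2)
# dryer roof plane yaw
W=cloud(T); m=(np.abs(W[...,2]-0.36)<0.012)&(W[...,1]>0.2)
m=m.astype(np.uint8); n,l,st,ce=cv2.connectedComponentsWithStats(m); i=1+np.argmax(st[1:,4])
print(st[i]); P=W[l==i]; print(P.mean(0))
r=cv2.minAreaRect((P[:,:2]*1000).astype(np.float32)); print(r)
```

```text
[[0.0008, -0.9535, -0.3015, 0.0812], [1.0, 0.0002, 0.0017, 0.0002], [-0.0016, -0.3015, 0.9535, -0.1579], [0.0, 0.0, 0.0, 1.0]]
top [ 0.49108961 -0.18761493  0.0575    ] [ 0.4937936  -0.30454926  0.0445    ] 91.32466794123434
[ 0.49093529 -0.18723441  0.0620155 ] 7.33127423921498e-05 [ 0.49310112 -0.30435249  0.05144713] 0.0019987130044329888
[  66  143   89  104 6541]
[0.50792294 0.47503311 0.36199372]
((509.7133483886719, 472.2713928222656), (321.47637939453125, 254.65328979492188), 13.502583503723145)
```

```bash
cat >> h.py <<'E'
def goal(p,yaw_deg):
    s=telemetry.read_state(); R=Rn.from_quat(s["tcp_rot"]).as_matrix()
    d=R.T@(np.array(p)-s["tool_pos"])*1000
    yaw=np.degrees(np.arctan2(R[1,0],R[0,0])); dy=(yaw_deg-yaw+180)%360-180
    print("t",round(s["clock"],2),"pos",np.round(s["tool_pos"],4),"yaw",yaw.round(2),"tilt",np.degrees(np.arccos(-R[2,2])).round(2),"q",np.round(s["qpos"],2),"f",np.round(s["force"],2),"w",round(s["gripper_width"],3))
    print("shift mm",d.round(1),"spin",np.radians(-dy).round(4))
E
python3 - <<'E'
from h import *
goal([.4908,-.1756,.18],91.3)
E
```

```text
t 0.15 pos [ 0.2176 -0.6119  0.2259] yaw 19.58 tilt 0.09 q [ 1.49  0.5  -0.43  1.55  0.22  1.14 -0.21] f [-0.37 -1.44 -0.67] w 0.998
shift mm [ 403.6 -319.4   46.4] spin -1.2517
```

step_arm(
  translation=[
    [20,-16,2],
    [60,-48,7],
    [105,-83,12],
    [150,-119,17],
    [195,-154,22],
    [240,-190,28],
    [285,-225,33],
    [325,-257,38],
  ],
  spin=[-0.06,-0.2,-0.36,-0.52,-0.68,-0.84,-1.0,-1.12],
  claw=1,
)

```text
clock: 1.15
tool_pos: [0.4387, -0.2594, 0.1887]
tcp_rot: [0.743, 0.669, 0.0, 0.0]
force: [0.6, -0.1, 0.2]
gripper_width: 0.996
```

Run:
```python
from h import *
goal([.4908,-.1756,.18],91.3)
```

```text
t 1.15 pos [ 0.4387 -0.2594  0.1887] yaw 84.04 tilt 0.02 q [ 1.15  0.37 -0.81  1.93  0.32  0.98  0.09] f [ 0.56 -0.07  0.18] w 0.996
shift mm [88.8 43.1  8.7] spin -0.1267
```

step_arm(
  translation=[
    [40,20,4],
    [75,36,8],
    [89,43,9],
    [89,43,9],
  ],
  spin=[-0.06,-0.12,-0.127,-0.127],
)

```text
clock: 1.65
tool_pos: [0.4905, -0.1771, 0.1796]
tcp_rot: [0.7, 0.714, -0.0, -0.0]
force: [0.6, -0.3, 0.9]
gripper_width: 0.999
```

```bash
cat >> h.py <<'E'
def wcam(name):
    s=telemetry.read_state(); c=optics.read_camera("wrist")
    R=Rn.from_quat(s["tcp_rot"]).as_matrix(); T=c["T_tool_cam"]
    Rwc=R@T[:3,:3]; twc=R@T[:3,3]+s["tool_pos"]
    c["R"]=Rwc.T; c["t"]=-Rwc.T@twc
    np.savez(name+".npz",**c); cv2.imwrite(f"pics/{name}.png",c["pixels"][:,:,::-1]); return c
E
python3 - <<'E'
from h import *
goal([.4908,-.1756,.18],91.3)
c=wcam("w1")
E
```

```text
t 1.65 pos [ 0.4905 -0.1771  0.1796] yaw 91.09 tilt 0.02 q [ 0.98  0.42 -0.84  1.91  0.37  0.98 -0.01] f [ 0.6  -0.31  0.9 ] w 0.999
shift mm [ 1.5  0.3 -0.4] spin -0.0037
```

View pics/w1.png

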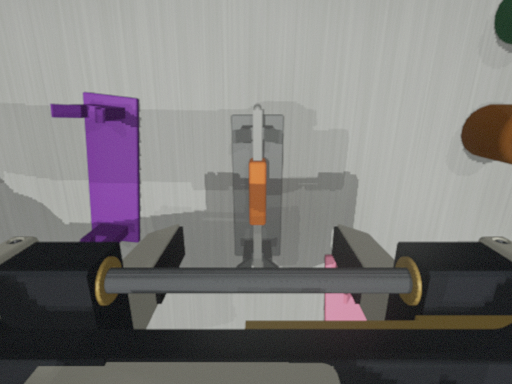

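The wrist view shows the orange grip centred at about (258,191), the hook at (258,107), and both grey cradle forks. The fingers straddle the pole with room to spare.

Run:
```python
from h import *
c=dict(np.load("w1.npz"));hsv=cv2.cvtColor(c["pixels"],cv2.COLOR_RGB2HSV)
m=cv2.inRange(hsv,(3,150,90),(20,255,255)); m[:,:230]=0;m[:,290:]=0;m[240:]=0
ys,xs=np.nonzero(m);print(xs.min(),xs.max(),ys.min(),ys.max())
for y in (165,175,183,190,200,210,220):
    x=np.nonzero(m[y])[0]; print(y,x.min(),x.max(),hsv[y,258])
# top face edges: rows
print(hsv[154:228:2,258,2])
for v,z in ((159.5,.0575),(184,.0575)): print(plane(c,(258,v),z))
g=cv2.cvtColor(c["pixels"],cv2.COLOR_RGB2GRAY)
print(g[120:160:5,246:272])
cv2.imwrite("pics/w1c.png",cv2.resize(c["pixels"][95:275,210:310,::-1],None,fx=3.3,fy=3.3,interpolation=cv2.INTER_CUBIC))
```

```text
249 265 161 224
165 250 265 [ 14 165 209]
175 249 265 [ 14 170 210]
183 249 265 [ 13 171 198]
190 250 265 [ 12 167 157]
200 250 264 [ 12 176 154]
210 250 264 [ 12 175 160]
220 250 264 [ 12 171 166]
[170 170 170 151 178 207 211 211 211 210 211 211 210 210 210 169 157 155
 157 158 155 156 155 154 157 155 156 155 160 176 177 172 165 166 166 159
 127]
[ 0.48950118 -0.15170949  0.0575    ]
[ 0.49000522 -0.17725087  0.0575    ]
[[144 145 144 141 137 138 149 167 176 175 175 175 175 174 175 164 130 101
   99 125 143 145 144 143 143 141]
 [110 108 108 108 104 103 124 160 175 174 175 174 175 176 173 162 125  88
   86  99 106 107 109 109 112 110]
 [100 100 100 102 107 128 144 167 174 175 173 173 174 173 175 161 141 129
  111 102 106 103 102 101 103 103]
 [ 98  99 102 102 104 121 144 165 173 173 173 174 172 173 173 159 140 127
  110 105 101 103 102 103 102 106]
 [100  98  98 100  97  95 118 156 172 173 171 173 171 173 173 158 123  96
   99 105 103 103 101 102 101 101]
 [138 137 136 133 134 134 142 161 171 171 171 170 171 171 171 156 119  90
  105 126 133 132 133 132 136 138]
 [138 139 136 136 131 132 141 161 171 170 172 171 169 171 172 155 116  92
  110 127 131 131 131 137 138 137]
 [140 139 139 135 134 133 140 158 170 170 172 170 172 172 169 156 119  98
  120 137 136 138 137 136 136 136]]
```

View pics/w1c.png

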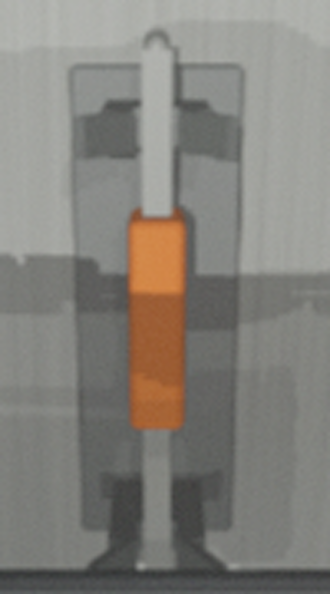

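Run:
```python
from h import *
c=dict(np.load("w1.npz"))
a=plane(c,(257.3,161.5),.0575);b=plane(c,(257.3,224.5),.0575);m=(a+b)/2
print(a,b,m,np.linalg.norm(a-b)); d=(a-b)/np.linalg.norm(a-b); print(np.degrees(np.arctan2(d[1],d[0])))
h=plane(c,(257.3,106),.0445); print("hook front",h,np.linalg.norm(h[:2]-m[:2]))
goal([m[0]+.012*d[0],m[1]+.012*d[1],.0445-.0188],91.3)
# refine yaw by fitting rod edges
g=cv2.cvtColor(c["pixels"],cv2.COLOR_RGB2GRAY).astype(float)
pts=[]
for y in list(range(112,158)):
    gr=np.diff(g[y,246:272]); 
    row=g[y,246:272]; w=np.nonzero(row>158)[0]; pts.append((246+(w.min()+w.max())/2,y))
pts=np.array(pts,np.float32);print(pts[::8].tolist()); 
e=[plane(c,(np.polyval(np.polyfit(pts[:,1],pts[:,0],1),y),y),.049) for y in (112,156)]
dd=e[0]-e[1];print("rodyaw",np.degrees(np.arctan2(dd[1],dd[0])),e)
```

```text
[ 0.488839   -0.15375743  0.0575    ] [ 0.49014763 -0.22268332  0.0575    ] [ 0.48949331 -0.18822038  0.0575    ] 0.0689383064827862
91.08769620911947
hook front [ 0.4878015  -0.10062106  0.0445    ] 0.08761565571442657
t 1.7 pos [ 0.4899 -0.1785  0.1795] yaw 90.97 tilt 0.06 q [ 0.98  0.42 -0.84  1.91  0.37  0.98 -0.01] f [-0.37 -0.77 -0.07] w 1.005
shift mm [  2.3  -0.4 153.8] spin -0.0057
[[258.5, 112.0], [257.0, 120.0], [257.0, 128.0], [257.0, 136.0], [256.5, 144.0], [256.5, 152.0]]
rodyaw 89.89820242435319 [array([ 0.48796987, -0.10618417,  0.049     ]), array([ 0.48789239, -0.14979601,  0.049     ])]
```

step_arm(
  translation=[
    [1,-1,30],
    [1,-1,70],
    [1,-1,110],
    [1,-1,140],
    [1,-1,154],
    [1,-1,154],
  ],
  spin=[0,0,0,0,0,0],
)

```text
clock: 2.45
tool_pos: [0.4885, -0.1776, 0.0253]
tcp_rot: [0.701, 0.713, -0.001, -0.001]
force: [0.3, -0.2, 0.4]
gripper_width: 1.002
```

step_arm(
  translation=[
    [0,0,0],
    [0,0,0],
    [0,0,0],
    [0,0,0],
    [0,0,0],
    [0,0,0],
  ],
  spin=[0,0,0,0,0,0],
  claw=0,
  grip_force=55,
)

```text
clock: 3.2
tool_pos: [0.4894, -0.1765, 0.0257]
tcp_rot: [0.701, 0.713, -0.0, -0.0]
force: [0.7, -0.1, 0.2]
gripper_width: 0.396
```

Run:
```python
from h import *
goal([.489,-.176,.0257],91)
goal([.489,-.176,.0257],91)
c=wcam("w2")
```

```text
t 3.2 pos [ 0.4894 -0.1765  0.0257] yaw 91.04 tilt 0.0 q [ 0.83  0.64 -0.67  2.    0.61  0.71 -0.2 ] f [ 0.73 -0.08  0.2 ] w 0.396
shift mm [ 0.5 -0.3  0. ] spin 0.0006
t 3.2 pos [ 0.4894 -0.1765  0.0257] yaw 91.04 tilt 0.0 q [ 0.83  0.64 -0.67  2.    0.61  0.71 -0.2 ] f [ 0.73 -0.08  0.2 ] w 0.396
shift mm [ 0.5 -0.3  0. ] spin 0.0006
```

View pics/w2.png

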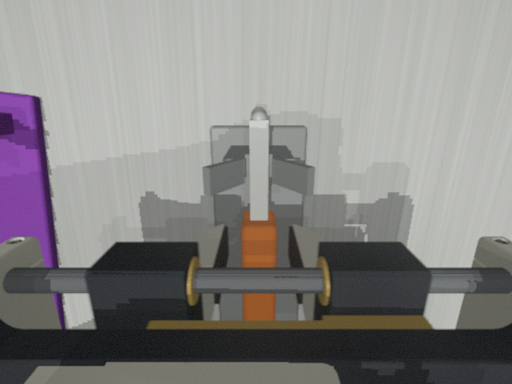

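The fingers are still closing symmetrically around the grip (opening 0.396), with the pole along column 259. I'll keep closing.

step_arm(
  translation=[
    [0,0,0],
    [0,0,0],
    [0,0,0],
    [0,0,0],
    [0,0,0],
    [0,0,0],
  ],
  spin=[0,0,0,0,0,0],
  grip_force=60,
)

```text
clock: 4.0
tool_pos: [0.4893, -0.1765, 0.0257]
tcp_rot: [0.701, 0.713, 0.0, -0.0]
force: [-0.5, -0.6, -1.7]
gripper_width: 0.188
```

step_arm(
  translation=[
    [0,0,-5],
    [0,0,-20],
    [0,0,-50],
    [0,0,-100],
    [0,0,-160],
    [0,0,-200],
    [0,0,-220],
    [0,0,-220],
  ],
  spin=[0,0,0,0,0,0,0,0],
)

```text
clock: 5.0
tool_pos: [0.4903, -0.1767, 0.248]
tcp_rot: [0.701, 0.713, 0.0, 0.002]
force: [-0.3, -0.1, -3.0]
gripper_width: 0.192
```

Run:
```python
from h import *
goal([.489,-.176,.0257],91)
c=wcam("w3"); W=cloud(c)
for y in range(95,225,10): print(y,W[y,255:262].mean(0).round(4))
g=optics.read_camera("scene");cv2.imwrite("pics/s3.png",g["pixels"][:,:,::-1]);np.savez("s3.npz",**g)
t=optics.read_camera("top");np.savez("t3.npz",**t)
```

```text
t 5.0 pos [ 0.4903 -0.1767  0.248 ] yaw 91.04 tilt 0.24 q [ 1.04  0.33 -0.9   1.84  0.29  1.1   0.05] f [-0.35 -0.13 -3.01] w 0.192
shift mm [  1.3  -2.  222.2] spin 0.0007
95 [ 0.489  -0.0884 -0.0005]
105 [ 4.893e-01 -1.014e-01 -3.000e-04]
115 [ 0.4883 -0.1015  0.2697]
125 [ 0.4883 -0.1059  0.2709]
135 [ 0.4884 -0.1105  0.2713]
145 [ 0.4885 -0.1151  0.2711]
155 [ 0.4886 -0.1199  0.2711]
165 [ 0.4887 -0.1248  0.2711]
175 [ 0.4888 -0.1299  0.2709]
185 [ 0.4889 -0.1347  0.2717]
195 [ 0.489  -0.1402  0.271 ]
205 [ 0.4891 -0.1454  0.2714]
215 [ 0.4892 -0.151   0.2711]
```

View pics/w3.png

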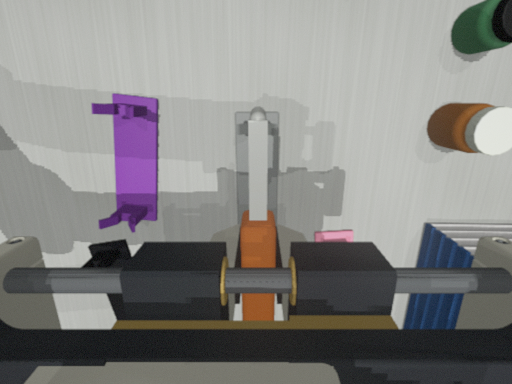

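View pics/s3.png

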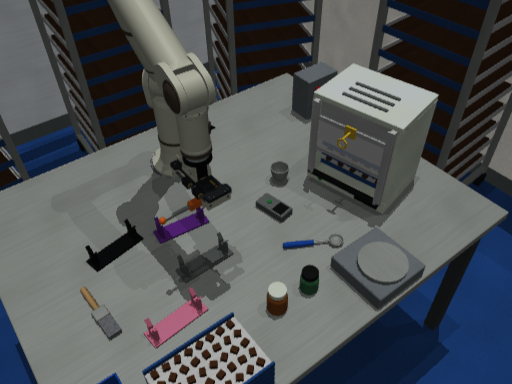

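Run:
```python
from h import *
T=dict(np.load("top0.npz"));S=dict(np.load("scene0.npz"));w=dict(np.load("w3.npz"))
for v in (105,107,109): print("hookfront",plane(w,(258,v),.2665))
print(tri(T,(164.7,187.3),S,(342,143.2)))
for n,c in (("top",T),("scene",S)):
    W=cloud(c); hsv=cv2.cvtColor(c["pixels"],cv2.COLOR_RGB2HSV)
    m=((np.abs(W[...,2]-0.361)<0.007)&(W[...,1]>0.2)&(hsv[...,1]<60)).astype(np.uint8)
    m=cv2.morphologyEx(m,cv2.MORPH_CLOSE,np.ones((9,9)))
    nn,l,st,ce=cv2.connectedComponentsWithStats(m); i=1+np.argmax(st[1:,4])
    k=(l==i).astype(np.uint8); cs,_=cv2.findContours(k,cv2.RETR_EXTERNAL,cv2.CHAIN_APPROX_NONE); q=max(cs,key=cv2.contourArea)
    P=np.array([plane(c,p,.36)[:2] for p in q[:,0].astype(float)])
    r=cv2.minAreaRect((P*1000).astype(np.float32));print(n,r)
    ap=cv2.approxPolyDP(q,6,True)[:,0]; 
    for p in ap: print(p,plane(c,p.astype(float),.36).round(4))
hsv=cv2.cvtColor(T["pixels"],cv2.COLOR_RGB2HSV)
```

```text
hookfront [ 0.48818821 -0.09708504  0.2665    ]
hookfront [ 0.48820525 -0.09798623  0.2665    ]
hookfront [ 0.48822237 -0.09889114  0.2665    ]
(array([0.54551815, 0.30440998, 0.26431886]), np.float64(0.0029474151543211094))
top ((508.83209228515625, 476.4554443359375), (319.3573303222656, 241.7430419921875), 12.748022079467773)
[134 143] [0.6881 0.3952 0.36  ]
[ 66 157] [0.6338 0.6286 0.36  ]
[ 82 246] [0.3305 0.5576 0.36  ]
[150 233] [0.3811 0.3272 0.36  ]
scene ((511.76861572265625, 471.0258483886719), (322.0534362792969, 251.39193725585938), 12.77064323425293)
[314  92] [0.381 0.328 0.36 ]
[400 130] [0.6871 0.3867 0.36  ]
[438  95] [0.6381 0.625  0.36  ]
[354  64] [0.3332 0.5583 0.36  ]
```

Run:
```python
from h import *
goal([.573,.187,.250],102.75)
```

```text
t 5.15 pos [ 0.4884 -0.1764  0.2448] yaw 91.04 tilt 0.1 q [ 1.04  0.33 -0.9   1.84  0.29  1.1   0.05] f [-0.93 -0.29 -1.78] w 0.191
shift mm [361.8  91.2  -5.2] spin -0.2045
```

step_arm(
  translation=[
    [20,5,-2],
    [70,18,-4],
    [125,32,-4],
    [180,45,-4],
    [235,59,-4],
    [290,73,-4],
    [335,85,-4],
    [355,90,-4],
  ],
  spin=[-0.01,-0.04,-0.07,-0.1,-0.13,-0.16,-0.19,-0.2],
)

```text
clock: 6.15
tool_pos: [0.5713, 0.1862, 0.2491]
tcp_rot: [0.623, 0.782, 0.001, -0.002]
force: [-0.9, -0.3, -1.8]
gripper_width: 0.194
```

step_arm(
  translation=[
    [5,1,0],
    [5,1,0],
  ],
  spin=[-0.005,-0.005],
)

```text
clock: 6.4
tool_pos: [0.572, 0.1854, 0.2491]
tcp_rot: [0.624, 0.782, -0.001, -0.0]
force: [-0.6, 0.0, -2.1]
gripper_width: 0.193
```

Run:
```python
from h import *
goal([.573,.187,.250],102.75)
c=wcam("w4"); goal([.573,.187,.250],102.75)
g=optics.read_camera("scene");cv2.imwrite("pics/s4.png",cv2.resize(g["pixels"][80:220,240:440,::-1],None,fx=4,fy=4,interpolation=cv2.INTER_CUBIC));np.savez("s4.npz",**g)
t=optics.read_camera("top");cv2.imwrite("pics/t4.png",cv2.resize(t["pixels"][140:240,100:250,::-1],None,fx=5,fy=5,interpolation=cv2.INTER_CUBIC));np.savez("t4.npz",**t)
```

```text
t 6.4 pos [0.572  0.1854 0.2491] yaw 102.84 tilt 0.08 q [ 0.33  0.53 -0.95  1.64  0.45  1.21 -0.5 ] f [-0.61  0.01 -2.13] w 0.193
shift mm [ 1.3  1.3 -0.9] spin 0.0016
t 6.45 pos [0.5724 0.1844 0.2492] yaw 102.75 tilt 0.07 q [ 0.33  0.53 -0.95  1.64  0.45  1.21 -0.5 ] f [-0.02 -0.85 -1.95] w 0.196
shift mm [ 2.4  1.1 -0.8] spin -0.0
```

View pics/w4.png

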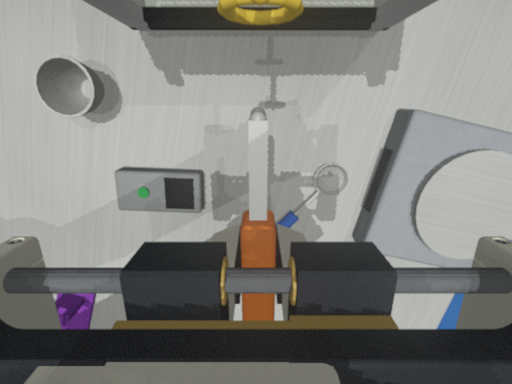

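View pics/s4.png

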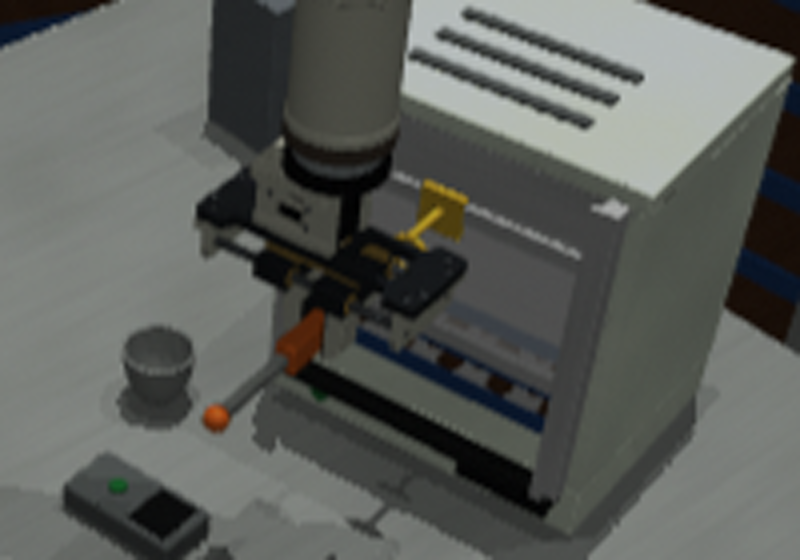

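View pics/t4.png

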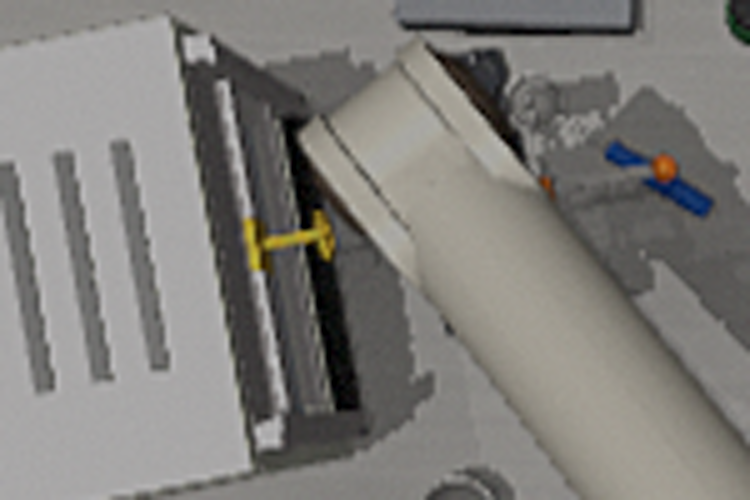

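The wrist view shows the yellow ring at the top edge, about (260,8), with the hook at (258,115). The sill's black line is level in the picture, so the yaw is matched. Next I measure the ring from depth and the clearance of the arm.

Run:
```python
from h import *
c=dict(np.load("w4.npz")); W=cloud(c); hsv=cv2.cvtColor(c["pixels"],cv2.COLOR_RGB2HSV)
m=(cv2.inRange(hsv,(18,120,60),(35,255,255))>0)&(np.arange(384)[:,None]<40)
d=np.array([np.cos(np.radians(102.75)),np.sin(np.radians(102.75)),0]); l=np.array([-d[1],d[0],0])
P=W[m]; P=P[P[:,2]>.15]
q=np.stack([P@d,P@l,P[:,2]],1); print(len(P),q.min(0),q.max(0),np.median(q,0))
tcp=np.array([.5722,.1850,.2492]); print("tcp",tcp@d,tcp@l)
for v in range(0,26,3):
    k=np.nonzero(m[v])[0]
    if len(k): 
        a=W[v,k]; print(v,k.min(),k.max(), (W[v,k.min()+2]@d).round(4),(W[v,k.min()+2]@l).round(4),W[v,k.min()+2,2].round(4),"|",(W[v,k.max()-2]@l).round(4),W[v,k.max()-2,2].round(4),"mid",(W[v,260]@d).round(4),W[v,260,2].round(4))
t=dict(np.load("t4.npz"));
for n in("t4","s4"):
  t=dict(np.load(n+".npz"));Wt=cloud(t); D=(Wt[...,:2]-np.array([.509,.4755]))@d[:2]; L=(Wt[...,:2]-np.array([.509,.4755]))@l[:2]
  for z0,z1 in((.3,.36),(.37,.42),(.42,.5),(.5,.6),(.6,.75),(.75,1)):
    k=(Wt[...,2]>z0)&(Wt[...,2]<z1)&(np.abs(L)<.3)&(t["z_map"]>0)&(D>-.5)
    if k.any(): print(n,z0,k.sum(),"max D rel front",np.sort(D[k])[-5]+.12)
```

```text
1556 [ 0.13626486 -0.61722849  0.24742802] [ 0.17861009 -0.58000954  0.40698539] [ 0.17373257 -0.59842119  0.2579802 ]
tcp 0.05415525697477186 -0.5989199012739487
0 220 300 0.1752 -0.5834 0.274 | -0.6143 0.2733 mid 0.1726 0.2829
3 219 301 0.1744 -0.5828 0.2728 | -0.6149 0.2721 mid 0.1715 0.2831
6 218 302 0.1742 -0.582 0.2699 | -0.6155 0.2704 mid 0.235 0.0503
9 217 303 0.1739 -0.5812 0.2669 | -0.6166 0.2657 mid 0.2316 0.0521
12 218 301 0.1732 -0.5813 0.2652 | -0.6159 0.2649 mid 0.177 0.2506
15 221 299 0.1727 -0.5823 0.2625 | -0.6405 0.051 mid 0.1756 0.2511
18 225 294 0.1728 -0.5836 0.2574 | -0.6138 0.2565 mid 0.1744 0.2508
21 233 288 0.22 -0.5722 0.052 | -0.6285 0.051 mid 0.1733 0.2501
24 245 274 0.217 -0.5854 0.0525 | -0.6131 0.0512 mid 0.2175 0.0505
t4 0.3 2230 max D rel front 0.24245737901363407
t4 0.37 71 max D rel front 0.22095129221259627Traceback (most recent call last):
  File "<stdin>", line 17, in <module>
IndexError: index -5 is out of bounds for axis 0 with size 1
```

Run:
```python
from h import *
c=dict(np.load("w4.npz")); W=cloud(c)
d=np.array([np.cos(np.radians(102.75)),np.sin(np.radians(102.75)),0]); l=np.array([-d[1],d[0],0])
for y in range(108,215,12):
    p=W[y,255:262].mean(0); print(y,(p@d).round(4),(p@l).round(4),p[2].round(4))
hf=plane(c,(258,107.5),.268); print("hookfront",hf@d,hf@l)
for n in("t4","s4"):
  t=dict(np.load(n+".npz"));Wt=cloud(t); D=(Wt[...,:2]-np.array([.509,.4755]))@d[:2]; L=(Wt[...,:2]-np.array([.509,.4755]))@l[:2]
  for z0,z1 in((.375,.42),(.42,.5),(.5,.6),(.6,.75),(.75,1)):
    k=(Wt[...,2]>z0)&(Wt[...,2]<z1)&(np.abs(L)<.3)&(t["z_map"]>0)&(D>-.5)&(D<.1)
    v=np.sort(D[k])[-8:]
    print(n,z0,k.sum(),(v+.12).round(3))
```

```text
108 0.1328 -0.598 0.2623
120 0.1278 -0.5981 0.2723
132 0.1224 -0.5981 0.2728
144 0.1167 -0.5981 0.2724
156 0.111 -0.5981 0.2725
168 0.1051 -0.5981 0.2724
180 0.099 -0.5981 0.2721
192 0.0927 -0.5981 0.2718
204 0.0864 -0.5982 0.2723
hookfront 0.13321062238094133 -0.5980489953887291
t4 0.375 2 [0.088 0.094]
t4 0.42 0 []
t4 0.5 1 [-0.236]
t4 0.6 3680 [-0.127 -0.127 -0.125 -0.125 -0.125 -0.125 -0.125 -0.123]
t4 0.75 1126 [-0.282 -0.282 -0.282 -0.281 -0.281 -0.28  -0.28  -0.279]
s4 0.375 301 [-0.16  -0.16  -0.159 -0.157 -0.155 -0.154 -0.152 -0.152]
s4 0.42 709 [-0.16  -0.16  -0.159 -0.159 -0.159 -0.158 -0.158 -0.155]
s4 0.5 961 [-0.166 -0.166 -0.164 -0.164 -0.162 -0.161 -0.134 -0.128]
s4 0.6 5743 [-0.126 -0.126 -0.125 -0.125 -0.125 -0.124 -0.121 -0.119]
s4 0.75 0 []
```

Ring centre: d≈0.175, lateral≈−0.599, z≈0.264. The rod's centre is at z 0.268, lateral −0.598. I'll raise it 1 mm, shift it 1 mm sideways, and enter by 60 mm in two parts.

step_arm(
  translation=[
    [0,1,-1],
    [10,1,-1],
    [22,1,-1],
    [34,1,-1],
    [40,1,-1],
    [46,1,-1],
    [52,1,-1],
    [52,1,-1],
  ],
  spin=[0,0,0,0,0,0,0,0],
)

```text
clock: 7.55
tool_pos: [0.5621, 0.2366, 0.2508]
tcp_rot: [0.624, 0.782, 0.0, -0.0]
force: [0.5, 0.4, -0.8]
gripper_width: 0.195
```

Run:
```python
from h import *
goal([.573,.187,.250],102.75)
c=wcam("w5")
t=optics.read_camera("top");cv2.imwrite("pics/t5.png",cv2.resize(t["pixels"][140:240,100:250,::-1],None,fx=5,fy=5,interpolation=cv2.INTER_CUBIC))
```

```text
t 7.55 pos [0.5621 0.2366 0.2508] yaw 102.82 tilt 0.01 q [ 0.23  0.54 -0.95  1.62  0.46  1.22 -0.58] f [ 0.54  0.41 -0.78] w 0.195
shift mm [-50.8  -0.4   0.7] spin 0.0013
```

View pics/w5.png

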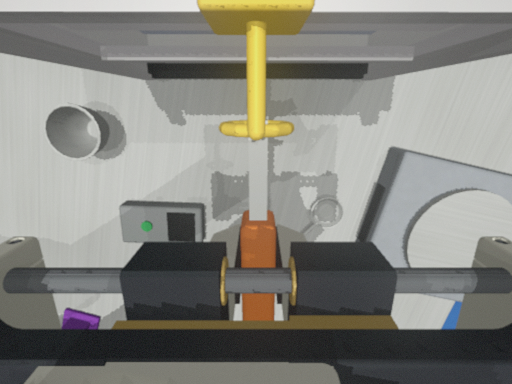

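The hook is through: the rod passes under the stem and through the ring at (257,128), with no contact force. Advance 8 mm more, then lower.

step_arm(
  translation=[
    [4,0,0],
    [8,0,0],
    [8,0,4],
    [8,0,8],
    [8,0,10],
    [8,0,11],
    [8,0,11],
  ],
  spin=[0,0,0,0,0,0,0],
)

```text
clock: 8.52
tool_pos: [0.5605, 0.2438, 0.2397]
tcp_rot: [0.624, 0.781, -0.0, -0.0]
force: [-0.0, -0.4, -2.9]
gripper_width: 0.191
```

step_arm(
  translation=[
    [0,0,1],
    [0,0,2],
    [0,0,3],
    [0,0,4],
    [0,0,5],
    [0,0,6],
  ],
  spin=[0,0,0,0,0,0],
)

```text
clock: 9.28
tool_pos: [0.5608, 0.244, 0.234]
tcp_rot: [0.624, 0.781, 0.0, 0.0]
force: [-0.7, -0.8, 2.2]
gripper_width: 0.195
```

Run:
```python
from h import *
goal([.573,.187,.250],102.75)
c=wcam("w6")
W=cloud(c)
for y in range(100,215,8):
    p=W[y,255:262].mean(0); print(y,p.round(4))
```

```text
t 9.28 pos [0.5608 0.244  0.234 ] yaw 102.77 tilt 0.04 q [ 0.21  0.56 -0.94  1.63  0.48  1.19 -0.61] f [-0.67 -0.8   2.16] w 0.195
shift mm [-58.3  -0.7 -16. ] spin 0.0004
100 [0.5419 0.3237 0.2823]
108 [0.5426 0.3209 0.2821]
116 [0.5432 0.3181 0.2821]
124 [0.5439 0.3152 0.2821]
132 [0.5445 0.3124 0.2823]
140 [0.5452 0.3093 0.2818]
148 [0.5459 0.3064 0.2822]
156 [0.5466 0.3033 0.2821]
164 [0.5485 0.295  0.2574]
172 [0.5494 0.2911 0.2573]
180 [0.5503 0.2872 0.2574]
188 [0.5512 0.2831 0.2573]
196 [0.5521 0.2791 0.2574]
204 [0.5531 0.2749 0.2572]
212 [0.5541 0.2705 0.2569]
```

View pics/w6.png

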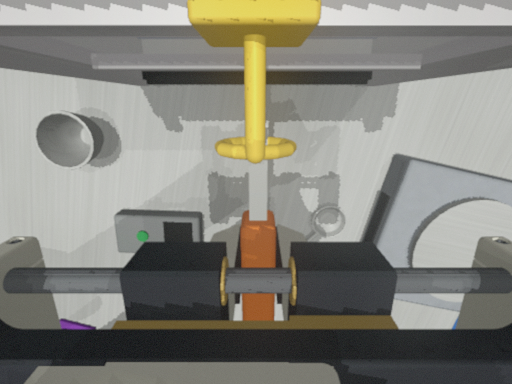

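Contact: about 4 N above the pole's weight, the rod is still level, and the ring is starting to move. I continue down.

step_arm(
  translation=[
    [0,0,1],
    [0,0,3],
    [0,0,6],
    [0,0,10],
    [0,0,14],
    [0,0,18],
    [0,0,22],
    [0,0,26],
  ],
  spin=[0,0,0,0,0,0,0,0],
)

```text
clock: 10.32
tool_pos: [0.5606, 0.2439, 0.2075]
tcp_rot: [0.624, 0.781, 0.0, 0.0]
force: [0.7, -0.2, 3.1]
gripper_width: 0.188
```

Run:
```python
from h import *
goal([.573,.187,.250],102.75)
c=wcam("w7"); W=cloud(c)
for y in range(100,215,8):
    p=W[y,255:262].mean(0); print(y,p.round(4))
goal([.573,.187,.250],102.75)
```

```text
t 10.32 pos [0.5606 0.2439 0.2075] yaw 102.78 tilt 0.01 q [ 0.2   0.58 -0.92  1.66  0.5   1.15 -0.63] f [ 0.69 -0.17  3.11] w 0.188
shift mm [-58.3  -0.5 -42.5] spin 0.0005
100 [0.5418 0.3236 0.2559]
108 [0.5424 0.3209 0.2563]
116 [0.5431 0.3181 0.2559]
124 [0.5437 0.3152 0.2556]
132 [0.5444 0.3123 0.2557]
140 [0.545  0.3094 0.2561]
148 [0.5457 0.3064 0.2558]
156 [0.5464 0.3033 0.2558]
164 [0.5483 0.295  0.231 ]
172 [0.5492 0.2912 0.2314]
180 [0.5501 0.2872 0.2312]
188 [0.551  0.2831 0.2307]
196 [0.5519 0.279  0.2309]
204 [0.5529 0.2749 0.231 ]
212 [0.5539 0.2706 0.2308]
t 10.38 pos [0.5604 0.2438 0.2069] yaw 102.78 tilt 0.03 q [ 0.2   0.58 -0.92  1.66  0.5   1.15 -0.63] f [ 0.55 -0.4   2.08] w 0.189
shift mm [-58.2  -0.3 -43.1] spin 0.0004
```

The sash follows at about 5 N. The next stretch is 50 mm.

step_arm(
  translation=[
    [0,0,2],
    [0,0,5],
    [0,0,9],
    [0,0,13],
    [0,0,17],
    [0,0,21],
    [0,0,25],
    [0,0,28],
  ],
  spin=[0,0,0,0,0,0,0,0],
)

```text
clock: 11.38
tool_pos: [0.5604, 0.2439, 0.1794]
tcp_rot: [0.624, 0.781, -0.0, -0.0]
force: [-0.6, 0.1, 2.4]
gripper_width: 0.192
```

step_arm(
  translation=[
    [0,0,2],
    [0,0,5],
    [0,0,8],
    [0,0,11],
    [0,0,14],
    [0,0,17],
    [0,0,20],
    [0,0,22],
  ],
  spin=[0,0,0,0,0,0,0,0],
)

```text
clock: 12.38
tool_pos: [0.5605, 0.2439, 0.1575]
tcp_rot: [0.624, 0.781, -0.0, -0.0]
force: [-0.8, -0.5, 2.3]
gripper_width: 0.193
```

Run:
```python
from h import *
goal([.573,.187,.250],102.75)
c=wcam("w8"); W=cloud(c)
for y in range(108,215,16):
    p=W[y,255:262].mean(0); print(y,p.round(4))
s=optics.read_camera("scene"); cv2.imwrite("pics/s8.png",cv2.resize(s["pixels"][80:220,240:440,::-1],None,fx=4,fy=4,interpolation=cv2.INTER_CUBIC))
```

```text
t 12.38 pos [0.5605 0.2439 0.1575] yaw 102.78 tilt 0.0 q [ 0.18  0.64 -0.88  1.7   0.55  1.07 -0.66] f [-0.81 -0.48  2.31] w 0.193
shift mm [-58.2  -0.4 -92.5] spin 0.0005
108 [0.5423 0.3208 0.2064]
124 [0.5436 0.3152 0.206 ]
140 [0.545  0.3093 0.206 ]
156 [0.5463 0.3033 0.2062]
172 [0.5491 0.2911 0.1812]
188 [0.5509 0.2831 0.1809]
204 [0.5528 0.2747 0.1805]
```

View pics/s8.png

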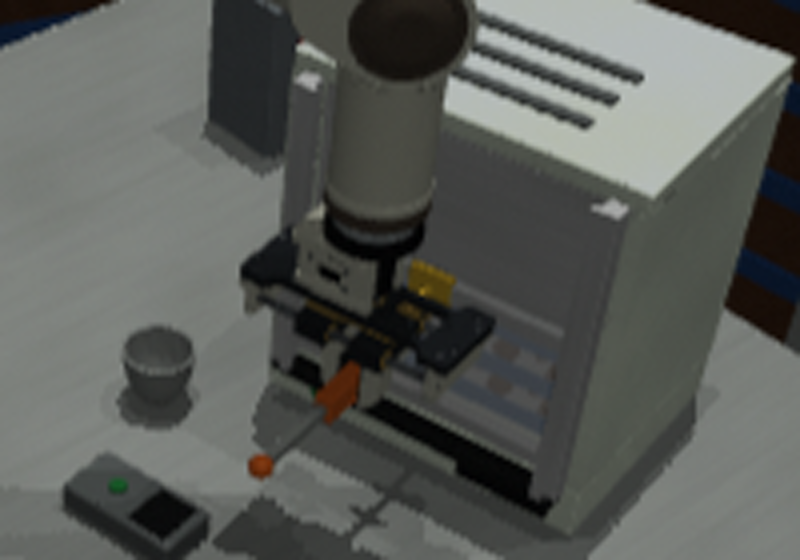

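View pics/w8.png

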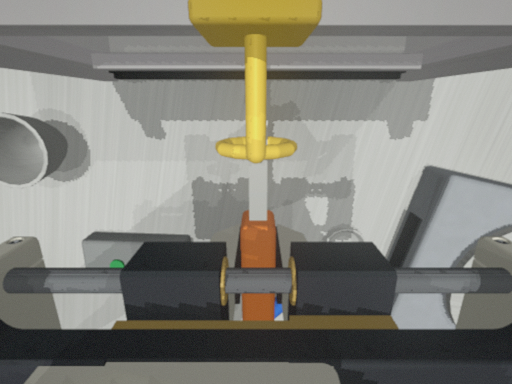

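The sash is drawn most of the way (ring z≈0.187, sash edge ≈0.077, sill ≈0.05). I'll do 18 mm more and then go in small steps.

step_arm(
  translation=[
    [0,0,2],
    [0,0,5],
    [0,0,8],
    [0,0,11],
    [0,0,14],
    [0,0,16],
    [0,0,18],
  ],
  spin=[0,0,0,0,0,0,0],
)

```text
clock: 13.35
tool_pos: [0.5605, 0.2439, 0.1396]
tcp_rot: [0.624, 0.781, -0.0, 0.0]
force: [-0.6, -1.4, 2.6]
gripper_width: 0.192
```

step_arm(
  translation=[
    [0,0,1],
    [0,0,2],
    [0,0,3],
  ],
  spin=[0,0,0],
)

```text
clock: 13.72
tool_pos: [0.5608, 0.2439, 0.1374]
tcp_rot: [0.624, 0.781, 0.0, 0.0]
force: [-3.8, -3.4, 10.3]
gripper_width: 0.193
```

step_arm(
  translation=[
    [0,0,1],
    [0,0,2],
  ],
  spin=[0,0],
)

```text
clock: 13.98
tool_pos: [0.5609, 0.2438, 0.1356]
tcp_rot: [0.624, 0.781, 0.0, 0.0]
force: [-2.8, -1.9, 8.0]
gripper_width: 0.194
```

Run:
```python
from h import *
goal([.573,.187,.250],102.75)
c=wcam("w9"); W=cloud(c)
for y in range(108,215,16):
    p=W[y,255:262].mean(0); print(y,p.round(4))
```

```text
t 13.97 pos [0.5609 0.2438 0.1356] yaw 102.77 tilt 0.05 q [ 0.16  0.66 -0.86  1.72  0.58  1.03 -0.68] f [-2.77 -1.89  8.04] w 0.194
shift mm [ -58.1   -0.6 -114.3] spin 0.0004
108 [0.5426 0.3208 0.1867]
124 [0.5439 0.3152 0.186 ]
140 [0.5452 0.3096 0.1865]
156 [0.5465 0.3036 0.1863]
172 [0.5494 0.2913 0.1604]
188 [0.5512 0.2834 0.1602]
204 [0.5531 0.2751 0.1599]
```

View pics/w9.png

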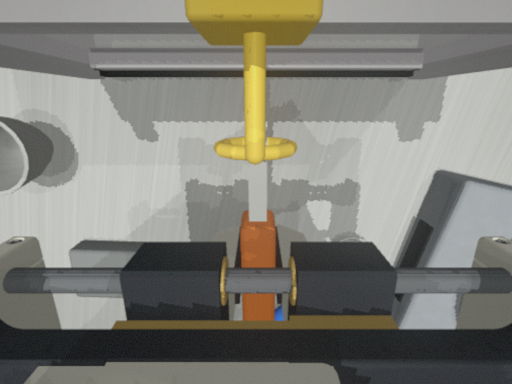

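The force stepped up as the sash met its stop. The ring stopped at z≈0.167 while the tool went on about 2 mm, and the rod is tilted roughly 1.5° in the grip. Before setting the hold, I check the force and how the sill looks.

step_arm(
  translation=[
    [0,0,0],
  ],
  spin=[0],
)

```text
clock: 14.15
tool_pos: [0.5608, 0.2437, 0.1355]
tcp_rot: [0.624, 0.781, 0.0, 0.0]
force: [-1.6, -2.6, 7.6]
gripper_width: 0.193
```

Run:
```python
from h import *
for i in range(3):
    s=optics.read_camera("scene"); st=telemetry.read_state(); print(st["clock"],np.round(st["force"],2),np.round(st["tool_pos"],4),np.round(st["moment"],3))
np.savez("s10.npz",**s)
cv2.imwrite("pics/s10.png",cv2.resize(s["pixels"][100:220,290:430,::-1],None,fx=5.5,fy=5,interpolation=cv2.INTER_CUBIC))
```

```text
14.2 [-1.75 -3.51  8.39] [0.5609 0.2437 0.1356] [0.046 0.499 0.164]
14.25 [-2.86 -3.37  7.33] [0.5609 0.2437 0.1356] [0.023 0.512 0.212]
14.3 [-2.69 -2.58  7.77] [0.5608 0.2437 0.1355] [-0.003  0.458  0.134]
```

View pics/s10.png

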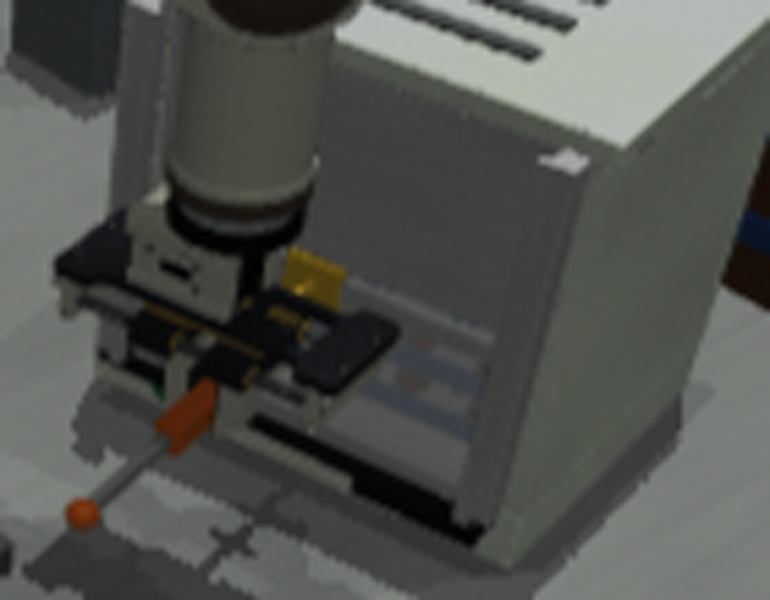

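Run:
```python
from h import *
d=np.array([np.cos(np.radians(102.75)),np.sin(np.radians(102.75)),0])
for n in("w6","w8","w9"):
    c=dict(np.load(n+".npz")); W=cloud(c); print(n)
    for y in range(40,84,3): p=np.median(W[y,170:230],0); print(y,(p@d).round(4),p[2].round(4),c["pixels"][y,200])
```

```text
w6
40 0.2198 0.2564 [140 138 132]
43 0.22 0.2494 [139 137 131]
46 0.2202 0.2419 [140 139 134]
49 0.2207 0.2333 [137 135 130]
52 0.2208 0.2239 [137 136 133]
55 0.2207 0.2136 [132 129 128]
58 0.2208 0.2019 [131 129 129]
61 0.2206 0.188 [136 135 133]
64 0.2206 0.1722 [141 139 138]
67 0.2192 0.1667 [175 175 172]
70 0.2186 0.1517 [98 97 94]
73 0.2251 0.0518 [54 52 50]
76 0.2221 0.0516 [55 55 48]
79 0.2189 0.0517 [57 56 52]
82 0.2158 0.0517 [54 50 46]
w8
40 0.2199 0.1794 [137 138 133]
43 0.2199 0.1727 [140 139 135]
46 0.2203 0.1652 [140 140 134]
49 0.2206 0.1565 [147 146 142]
52 0.2206 0.1473 [131 133 128]
55 0.2208 0.1366 [132 130 130]
58 0.2207 0.1247 [134 132 131]
61 0.2207 0.1111 [139 137 136]
64 0.2206 0.0952 [143 143 141]
67 0.2193 0.0903 [177 176 174]
70 0.2187 0.0747 [87 87 82]
73 0.2185 0.0519 [56 54 54]
76 0.2159 0.0517 [53 55 51]
79 0.2173 -0.0001 [95 96 92]
82 0.2143 -0.0002 [139 142 138]
w9
40 0.2198 0.1569 [133 134 130]
43 0.22 0.1502 [144 143 139]
46 0.2207 0.1416 [138 138 134]
49 0.2208 0.1335 [103 101 100]
52 0.2208 0.1241 [116 115 113]
55 0.2208 0.1134 [132 131 131]
58 0.2207 0.1013 [132 130 130]
61 0.2207 0.0874 [132 131 130]
64 0.2205 0.0711 [156 154 153]
67 0.2187 0.0706 [159 159 156]
70 0.2184 0.052 [75 76 73]
73 0.2164 0.0518 [53 53 49]
76 0.2145 0.0448 [57 59 55]
79 0.2155 -0.0006 [123 125 121]
82 0.2127 -0.0002 [140 142 140]
```

Everything fits the hook bearing on the ring and the sash on its stop. The net pull is steady at about 9.8 N (reading 7.8 plus the pole's 2.0 N). I ease it a hair and hold.

step_arm(
  translation=[
    [0,0,-0.2],
  ],
  spin=[0],
)

```text
clock: 14.42
tool_pos: [0.5608, 0.2437, 0.1357]
tcp_rot: [0.624, 0.781, 0.0, 0.0]
force: [-2.2, -2.0, 7.1]
gripper_width: 0.192
```

Run:
```python
from h import *
c=wcam("w10"); W=cloud(c)
for y in (116,132,148,172,188,204): print(W[y,255:262].mean(0).round(4))
for i in range(3):
    st=telemetry.read_state(); print(st["clock"],np.round(st["force"],2),np.round(st["tool_pos"],4)); optics.read_camera("top")
```

```text
[0.5432 0.318  0.1864]
[0.5445 0.3123 0.186 ]
[0.5458 0.3066 0.1865]
[0.5493 0.2912 0.1605]
[0.5511 0.2833 0.1603]
[0.553 0.275 0.16 ]
14.475 [-1.59 -2.72  7.  ] [0.5608 0.2437 0.1357]
14.525 [-1.34 -1.91  7.45] [0.5608 0.2437 0.1356]
14.575 [-1.49 -2.45  7.76] [0.5608 0.2437 0.1356]
```

step_arm(
  translation=[
    [0,0,0],
    [0,0,0],
    [0,0,0],
    [0,0,0],
    [0,0,0],
    [0,0,0],
  ],
  spin=[0,0,0,0,0,0],
)

```text
clock: 15.38
tool_pos: [0.5608, 0.2437, 0.1356]
tcp_rot: [0.624, 0.781, 0.0, 0.0]
force: [-2.7, -2.0, 7.1]
gripper_width: 0.193
```

step_arm(
  translation=[
    [0,0,0],
    [0,0,0],
    [0,0,0],
    [0,0,0],
    [0,0,0],
    [0,0,0],
  ],
  spin=[0,0,0,0,0,0],
)

```text
clock: 16.12
tool_pos: [0.5608, 0.2437, 0.1356]
tcp_rot: [0.624, 0.781, 0.0, 0.0]
force: [-1.5, -2.8, 7.0]
gripper_width: 0.193
```

Run:
```python
from h import *
c=wcam("w11"); W=cloud(c)
for y in (116,132,148,172,188,204): print(W[y,255:262].mean(0).round(4))
for i in range(3):
    st=telemetry.read_state(); print(st["clock"],np.round(st["force"],2),np.round(st["tool_pos"],4)); optics.read_camera("top")
```

```text
[0.5432 0.318  0.1861]
[0.5445 0.3124 0.1863]
[0.5458 0.3066 0.1865]
[0.5493 0.2913 0.1608]
[0.5511 0.2834 0.1606]
[0.553  0.275  0.1598]
16.175 [-0.93 -3.03  6.79] [0.5608 0.2437 0.1357]
16.225 [-1.69 -1.6   7.2 ] [0.5608 0.2437 0.1356]
16.275 [-2.02 -2.53  7.52] [0.5608 0.2437 0.1356]
```

The pull was held at about 9.2 N for about 2 s, with the ring steady at z≈0.167. Now I raise the hook clear of the ring bar, centre it and check before withdrawing.

step_arm(
  translation=[
    [0,0,-2],
    [0,0,-5],
    [0,-1,-8],
    [0,-1,-11],
    [0,-1,-12],
    [0,-1,-12],
  ],
  spin=[0,0,0,0,0,0],
)

```text
clock: 17.08
tool_pos: [0.5596, 0.2436, 0.147]
tcp_rot: [0.624, 0.781, 0.0, 0.0]
force: [0.3, -0.2, -2.7]
gripper_width: 0.189
```

Run:
```python
from h import *
goal([.5608,.2437,.1356],102.75)
c=wcam("w12"); W=cloud(c)
for y in range(108,220,8): print(y,W[y,255:262].mean(0).round(4))
```

```text
t 17.07 pos [0.5596 0.2436 0.147 ] yaw 102.78 tilt 0.01 q [ 0.17  0.65 -0.87  1.71  0.56  1.05 -0.67] f [ 0.25 -0.23 -2.66] w 0.189
shift mm [-0.2  1.2 11.4] spin 0.0005
108 [0.5415 0.3204 0.1871]
116 [0.5418 0.3181 0.2034]
124 [0.5429 0.3143 0.1868]
132 [0.5436 0.3112 0.1871]
140 [0.5436 0.3101 0.2035]
148 [0.545  0.3048 0.187 ]
156 [0.5458 0.3013 0.1857]
164 [0.5473 0.2949 0.1717]
172 [0.5481 0.2911 0.1718]
180 [0.548  0.2923 0.1907]
188 [0.55   0.2831 0.1714]
196 [0.5509 0.2792 0.1717]
204 [0.5518 0.275  0.1715]
212 [0.5528 0.2706 0.1711]
```

View pics/w12.png

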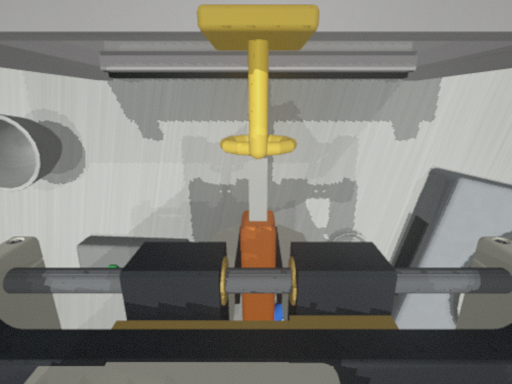

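The hook is free of load and the sash stayed down. Rod-top to ring-top is 15 mm, and mid-opening needs about 11.5 mm, so I raise 3.5 mm and withdraw.

step_arm(
  translation=[
    [0,0,-2],
    [0,0,-3.5],
    [0,0,-3.5],
    [-3,0,-3.5],
    [-6,0,-3.5],
    [-9,0,-3.5],
  ],
  spin=[0,0,0,0,0,0],
)

```text
clock: 17.88
tool_pos: [0.5616, 0.2344, 0.1504]
tcp_rot: [0.624, 0.781, -0.0, 0.0]
force: [0.2, 0.6, -3.2]
gripper_width: 0.192
```

Run:
```python
from h import *
goal([.5608,.2437,.1356],102.75)
c=wcam("w13"); W=cloud(c)
for y in range(108,220,12): print(y,W[y,256:260].mean(0).round(4))
```

```text
t 17.88 pos [0.5616 0.2344 0.1504] yaw 102.76 tilt 0.01 q [ 0.19  0.64 -0.88  1.72  0.56  1.05 -0.65] f [ 0.15  0.57 -3.22] w 0.192
shift mm [ 9.2  1.2 14.8] spin 0.0002
108 [0.5433 0.3111 0.1872]
120 [0.5444 0.3064 0.1867]
132 [0.5455 0.3015 0.1859]
144 [0.547  0.2951 0.1753]
156 [0.5482 0.2896 0.1756]
168 [0.5495 0.2837 0.1748]
180 [0.5508 0.278  0.1752]
192 [0.5522 0.2718 0.1745]
204 [0.5536 0.2657 0.1747]
216 [0.555  0.2594 0.1748]
```

View pics/w13.png

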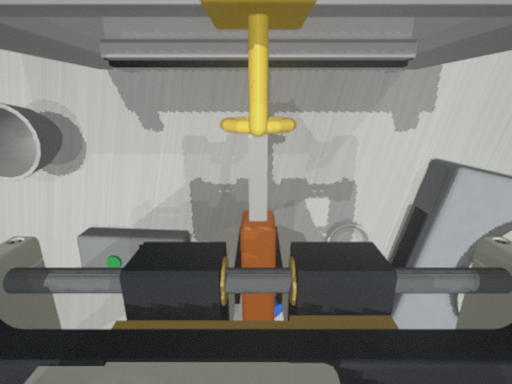

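No force yet, and the rod is centred in the ring at (258,125). I continue withdrawing.

step_arm(
  translation=[
    [-3,0,0],
    [-7,0,0],
    [-11,0,0],
    [-16,0,0],
    [-24,0,0],
    [-36,0,0],
    [-50,0,0],
    [-50,0,0],
  ],
  spin=[0,0,0,0,0,0,0,0],
)

```text
clock: 18.92
tool_pos: [0.5734, 0.1835, 0.1502]
tcp_rot: [0.625, 0.78, -0.0, 0.0]
force: [0.2, -0.4, -2.7]
gripper_width: 0.191
```

Run:
```python
from h import *
goal([.4893,-.1765,.248],91.04)
c=wcam("w14"); W=cloud(c)
for y in range(108,220,12): print(y,W[y,256:260].mean(0).round(4))
```

```text
t 18.93 pos [0.5734 0.1835 0.1502] yaw 102.59 tilt 0.07 q [ 0.28  0.63 -0.88  1.73  0.55  1.05 -0.57] f [ 0.17 -0.44 -2.73] w 0.191
shift mm [-333.2 -160.6  -97.4] spin 0.2015
108 [0.5554 0.2598 0.1662]
120 [0.5565 0.2549 0.1752]
132 [0.5577 0.2497 0.1757]
144 [0.5589 0.2443 0.1752]
156 [0.5602 0.2387 0.1749]
168 [0.5614 0.2331 0.1754]
180 [0.5627 0.2272 0.175 ]
192 [0.5641 0.221  0.1744]
204 [0.5655 0.2148 0.1744]
216 [0.567  0.2082 0.1737]
```

View pics/w14.png

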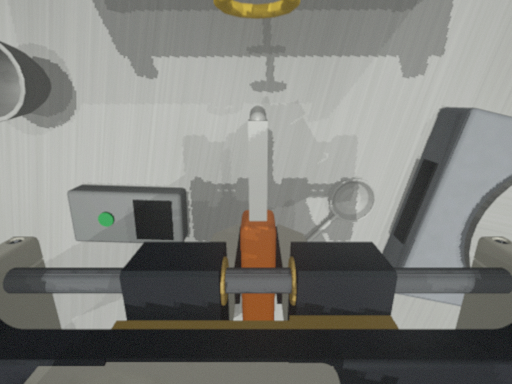

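The hook is clear of the ring; the pole is about 2° nose-up in the grip. Back to above the cradle.

step_arm(
  translation=[
    [-20,-10,0],
    [-65,-31,0],
    [-115,-55,0],
    [-165,-79,0],
    [-215,-104,0],
    [-265,-128,0],
    [-310,-149,0],
    [-333,-160,0],
  ],
  spin=[0.01,0.04,0.07,0.1,0.13,0.16,0.19,0.2],
)

```text
clock: 19.98
tool_pos: [0.4894, -0.177, 0.1505]
tcp_rot: [0.7, 0.714, -0.0, 0.0]
force: [0.6, 0.8, -2.0]
gripper_width: 0.194
```

step_arm(
  translation=[
    [0,0,10],
    [0,0,20],
    [0,0,20],
  ],
  spin=[0,0,0],
)

```text
clock: 20.35
tool_pos: [0.4898, -0.1718, 0.1294]
tcp_rot: [0.698, 0.716, 0.0, -0.001]
force: [-0.6, -0.1, -2.0]
gripper_width: 0.193
```

Run:
```python
from h import *
goal([.4892,-.1765,.0257],91.04)
c=wcam("w15")
goal([.4892,-.1765,.0257],91.04)
W=cloud(c)
for y in range(108,220,12): print(y,W[y,256:260].mean(0).round(4))
```

```text
t 20.35 pos [ 0.4898 -0.1718  0.1294] yaw 91.5 tilt 0.13 q [ 0.97  0.5  -0.85  1.95  0.48  0.9  -0.1 ] f [-0.62 -0.14 -2.02] w 0.193
shift mm [ -4.8  -0.6 103.7] spin 0.008
t 20.4 pos [ 0.4902 -0.172   0.1299] yaw 91.5 tilt 0.09 q [ 0.97  0.5  -0.85  1.95  0.48  0.9  -0.1 ] f [ 0.53  0.36 -2.06] w 0.194
shift mm [ -4.6  -1.1 104.2] spin 0.008
108 [ 0.487  -0.0937  0.1462]
120 [ 0.4871 -0.0988  0.1545]
132 [ 0.4873 -0.1041  0.1551]
144 [ 0.4874 -0.1097  0.1547]
156 [ 0.4876 -0.1154  0.1542]
168 [ 0.4877 -0.1211  0.1546]
180 [ 0.4879 -0.1272  0.1544]
192 [ 0.4881 -0.1334  0.1541]
204 [ 0.4882 -0.1399  0.1536]
216 [ 0.4884 -0.1463  0.1538]
```

View pics/w15.png

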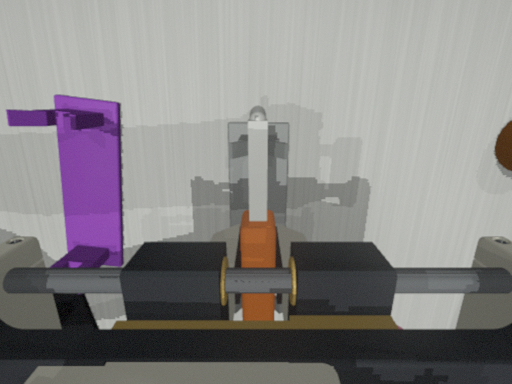

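I'm above the grey cradle, with the slot below the rod; the correction is −5 mm along, −1 mm across. Now I lower.

step_arm(
  translation=[
    [-5,-1,5],
    [-5,-1,25],
    [-5,-1,50],
    [-5,-1,70],
    [-5,-1,78],
    [-5,-1,78],
  ],
  spin=[0.008,0.008,0.008,0.008,0.008,0.008],
)

```text
clock: 21.15
tool_pos: [0.4891, -0.1787, 0.0518]
tcp_rot: [0.702, 0.713, -0.0, -0.001]
force: [0.6, 0.8, -2.4]
gripper_width: 0.193
```

Run:
```python
from h import *
goal([.4892,-.1765,.0257],91.04)
c=wcam("w16");goal([.4892,-.1765,.0257],91.04)
```

```text
t 21.15 pos [ 0.4891 -0.1787  0.0518] yaw 90.88 tilt 0.07 q [ 0.89  0.62 -0.75  1.99  0.6   0.77 -0.2 ] f [ 0.64  0.8  -2.39] w 0.193
shift mm [ 2.1  0.1 26.1] spin -0.0027
t 21.2 pos [ 0.4897 -0.1789  0.0525] yaw 90.88 tilt 0.02 q [ 0.89  0.62 -0.75  1.99  0.6   0.77 -0.2 ] f [ 0.75 -1.   -2.01] w 0.189
shift mm [ 2.4 -0.4 26.8] spin -0.0029
```

View pics/w16.png

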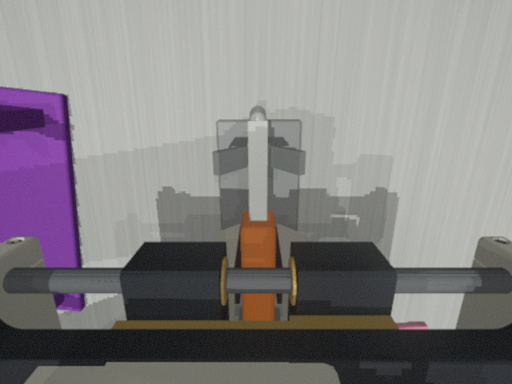

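The rod is central over the front fork's slot (258,160). Lower to about 4 mm above seating, then finish with a lighter grip.

step_arm(
  translation=[
    [2,0,6],
    [2,0,14],
    [2,0,20],
    [2,0,22],
    [2,0,22],
  ],
  spin=[-0.003,-0.003,-0.003,-0.003,-0.003],
)

```text
clock: 21.82
tool_pos: [0.4893, -0.177, 0.0303]
tcp_rot: [0.701, 0.713, -0.0, -0.0]
force: [-0.9, -0.7, -2.0]
gripper_width: 0.187
```

step_arm(
  translation=[
    [0,0,0],
    [0,0,1],
    [0,0,2],
    [0,0,3],
    [0,0,4],
    [0,0,4],
  ],
  spin=[0,0,0,0,0,0],
  grip_force=15,
)

```text
clock: 22.58
tool_pos: [0.4896, -0.177, 0.0265]
tcp_rot: [0.701, 0.714, 0.0, 0.0]
force: [0.7, 0.4, -0.3]
gripper_width: 0.196
```

Run:
```python
from h import *
goal([.4892,-.1765,.0257],91.04)
c=wcam("w17");goal([.4892,-.1765,.0257],91.04)
W=cloud(c)
for y in range(108,220,12): print(y,W[y,256:260].mean(0).round(4))
```

```text
t 22.57 pos [ 0.4896 -0.177   0.0265] yaw 91.05 tilt 0.02 q [ 0.86  0.66 -0.71  2.    0.64  0.72 -0.23] f [ 0.7   0.36 -0.27] w 0.196
shift mm [ 0.5 -0.4  0.8] spin 0.0001
t 22.62 pos [ 0.4896 -0.177   0.0265] yaw 91.05 tilt 0.02 q [ 0.86  0.66 -0.71  2.    0.64  0.72 -0.23] f [ 0.1  -0.29 -0.27] w 0.197
shift mm [ 0.5 -0.4  0.8] spin 0.0001
108 [ 0.4873 -0.0988  0.0419]
120 [ 0.4874 -0.1039  0.0505]
132 [ 0.4875 -0.1094  0.0504]
144 [ 0.4876 -0.1149  0.0504]
156 [ 0.4877 -0.1206  0.0505]
168 [ 0.4878 -0.1265  0.0502]
180 [ 0.4879 -0.1326  0.0502]
192 [ 0.488  -0.1388  0.0502]
204 [ 0.4882 -0.1452  0.0499]
216 [ 0.4883 -0.1514  0.0507]
```

View pics/w17.png

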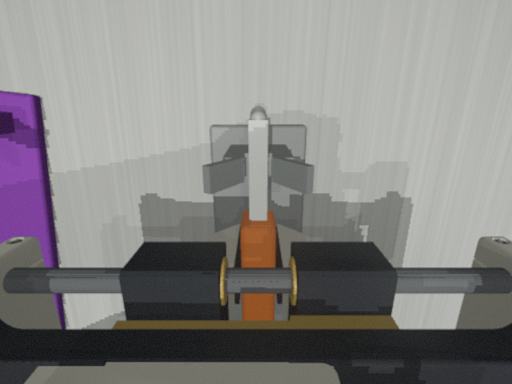

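The rod is level again, about 1 mm above seating, with most of its weight on the cradle. I lower 1 mm and open gently.

step_arm(
  translation=[
    [0,0,0.5],
    [0,0,1],
    [0,0,1],
  ],
  spin=[0,0,0],
  grip_force=5,
)

```text
clock: 23.0
tool_pos: [0.4894, -0.177, 0.0256]
tcp_rot: [0.701, 0.713, -0.0, 0.0]
force: [-0.2, 0.4, 1.2]
gripper_width: 0.198
```

step_arm(
  translation=[
    [0,0,0],
    [0,0,0],
    [0,0,0],
    [0,0,0],
  ],
  spin=[0,0,0,0],
  claw=0.35,
)

```text
clock: 23.5
tool_pos: [0.4893, -0.1771, 0.0254]
tcp_rot: [0.701, 0.713, 0.0, 0.0]
force: [1.1, 0.1, -0.4]
gripper_width: 0.346
```

step_arm(
  translation=[
    [0,0,0],
    [0,0,0],
    [0,0,0],
    [0,0,0],
    [0,0,0],
    [0,0,0],
    [0,0,0],
  ],
  spin=[0,0,0,0,0,0,0],
  claw=1,
)

```text
clock: 24.38
tool_pos: [0.4893, -0.1771, 0.0254]
tcp_rot: [0.701, 0.713, 0.0, 0.0]
force: [0.0, -0.1, 0.3]
gripper_width: 0.994
```

step_arm(
  translation=[
    [0,0,-10],
    [0,0,-30],
    [0,0,-70],
    [0,0,-120],
    [0,0,-155],
    [0,0,-155],
  ],
  spin=[0,0,0,0,0,0],
)

```text
clock: 25.12
tool_pos: [0.4917, -0.1775, 0.1847]
tcp_rot: [0.701, 0.713, 0.001, 0.003]
force: [1.1, 0.1, 0.1]
gripper_width: 0.998
```

Run:
```python
from h import *
goal([.4892,-.1765,.18],91.04)
c=wcam("w18")
for n in("top","scene"):
    c=optics.read_camera(n);np.savez(n+"18.npz",**c);cv2.imwrite(f"pics/{n}18.png",c["pixels"][:,:,::-1])
```

```text
t 25.12 pos [ 0.4917 -0.1775  0.1847] yaw 91.04 tilt 0.41 q [ 1.03  0.43 -0.91  1.91  0.4   0.99 -0.04] f [1.12 0.14 0.09] w 0.998
shift mm [ 1.1 -2.5  4.6] spin -0.0
```

View pics/w18.png

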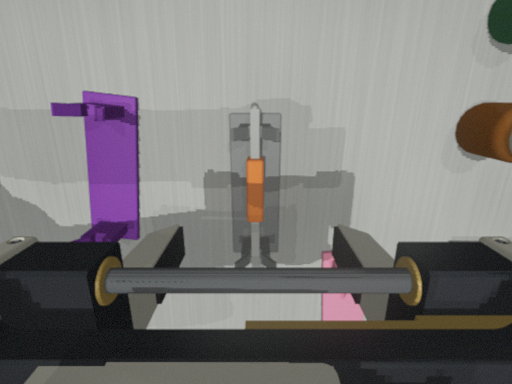

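View pics/scene18.png

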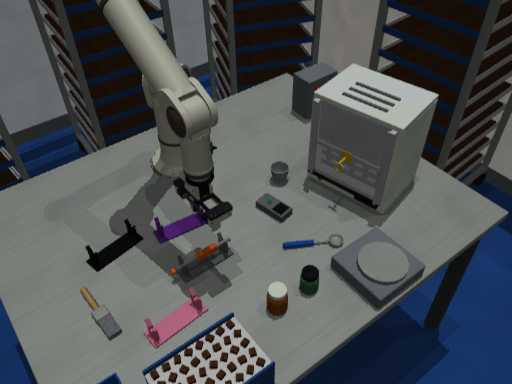

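The pole lies back in the grey cradle (wrist view: grip at (256,190), hook at (255,107)). The ring is now low, at about (342,160) in the scene view. Last, I check the pole against its start and the sash against the sill.

Run:
```python
from h import *
for n in("scene0","scene18","top0","top18"):
    c=dict(np.load(n+".npz"));hsv=cv2.cvtColor(c["pixels"],cv2.COLOR_RGB2HSV)
    m=cv2.inRange(hsv,(5,150,120),(20,255,255)); k,l,st,ce=cv2.connectedComponentsWithStats(m)
    print(n,[(st[i].tolist(),ce[i].round(1).tolist()) for i in range(1,k) if st[i,4]>6])
S=dict(np.load("scene18.npz"));T=dict(np.load("top18.npz"))
d=np.array([np.cos(np.radians(102.75)),np.sin(np.radians(102.75)),0]);l=np.array([-d[1],d[0],0])
o=np.array([.509,.4755,0])
K=S["mtx"]
def pj(dd,ll,z):
    X=o+d*dd+l*ll; X[2]=z; p=K@(S["R"]@X+S["t"]); return p[:2]/p[2]
for z in(.052,.055,.06,.068): print(z,pj(-.134,-.1,z).round(1),pj(-.134,0,z).round(1))
cv2.imwrite("pics/fin.png",cv2.resize(S["pixels"][95:215,300:420,::-1],None,fx=5,fy=5,interpolation=cv2.INTER_CUBIC))
a=cv2.absdiff(dict(np.load("scene0.npz"))["pixels"],S["pixels"]).max(2); cv2.imwrite("pics/diff.png",a*3)
```

```text
scene0 [([196, 243, 21, 14, 99], [205.9, 249.5]), ([171, 268, 5, 5, 20], [173.0, 270.1])]
scene18 [([209, 243, 7, 6, 29], [212.0, 245.7]), ([171, 268, 5, 5, 19], [172.8, 270.2])]
top0 [([286, 205, 17, 5, 75], [293.8, 207.2]), ([321, 206, 4, 4, 15], [322.4, 207.4])]
top18 []
0.052 [366.6 198.8] [341.7 186.1]
0.055 [366.8 198.1] [341.8 185.4]
0.06 [367.  197.1] [342.  184.4]
0.068 [367.3 195.4] [342.2 182.7]
```

View pics/fin.png

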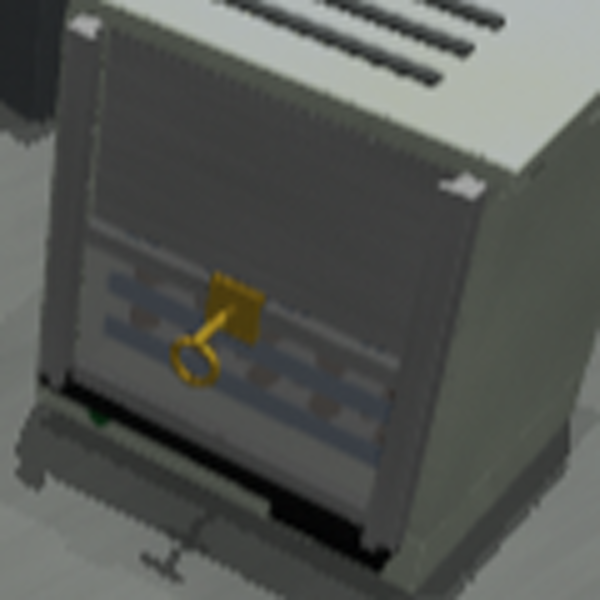

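View pics/diff.png

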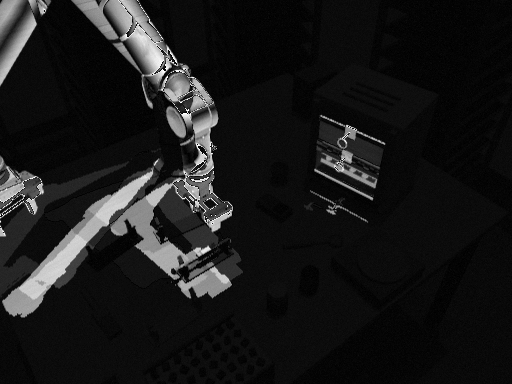

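The sash meets the black sill with no gap, the ball is back within 0.2 px of its start, and nothing else shows as moved. Handing in.

Run:
```python
from h import *
print(workorder.sign_off()); print(telemetry.read_state()["clock"])
```

```text
the job is handed in; nothing more can be done
None
the job is handed in; nothing more can be done
```

I took the pole from the grey cradle, hooked it through the ring and drew the sash down about 97 mm to its stop. I held it there with about 9 to 10 N for just over 2 s, then unhooked and laid the pole back hook-end first as before. I handed the job in after about 25 s.

**What my last checks showed**
- **Sash:** it shows no gap at the sill, and the ring stayed at the same height (z≈0.167 m) throughout the hold.
- **Pole:** the orange ball is within 0.2 px of where it started in the scene view. The top camera could not see the pole because the arm blocked it.
- **Bystanders:** a before/after comparison of the scene view shows only the arm, shadows, sash and ring changed.
- **Gripper:** it is open, about 16 cm above the pole and touching nothing.

**What was less than clean**
- **Peak pull:** as the sash met the stop, the pull briefly read about 12 N downward (13–14 N with the sideways part). I only had readings at the end of each move, so a slightly higher peak is possible.
- **Sideways load:** about 3 N sideways and 2 N backward stayed on the ring during the hold, because the rod sat about 1 mm off centre.
- **Pole tilt:** the pole tipped about 2° in the grip under load, and came level again as it went into the cradle.
- **Sill gap:** depth readings put the sash edge 3 to 5 mm above the sill, which disagrees with the picture and the hard stop. I took that as a camera calibration error.

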